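# Mirror the bar row for a left-handed bartender

## Robot

A 6-joint arm with a two-finger parallel gripper is mounted at the origin on a cart in front of the work surface, level with it; the furniture and walls round the work are solid. World frame = base frame: x ahead of the robot, y to its left, z up, the work surface at z = 0. Lengths are in m, angles in rad, forces in N, time in s.
With the tool pointing down it reaches from about 0.425 to 0.95 m from the base axis. Payload 3.5 kg.
Tool frame: the origin (TCP) lies between the finger pads; the fingertips stand 25 mm ahead of it and the grasp point (between the pads) lies 6 mm ahead of it (ctrl.finger_overhang is the distance from the TCP to the fingertips, in m); x points along the fingers, y is the direction in which the jaws open and shut, and the axes are right-handed (so a half turn about x gives the same grasp; the last joint's range is limited). The gripper opens to 85 mm and grips with 20 to 120 N. Pads are 22 mm wide; open, the fingers measure 114 mm over their backs; the gripper's body (76 mm by 85 mm) begins 54 mm behind the grasp point. The pads swing forward as they close: fully open they stand 13 mm farther back than shut.
Start: joints at [1.038, 0.286, 1.577, -0, 1.279, -0.15], TCP at [0.252, 0.626, 0.256] pointing down, gripper open.
Joint ranges: [-2.77, 2.77], [-0.9, 2.22], [0.21, 2.48], [-1.53, 4.67], [0.24, 2.81], [-2.84, 2.84]. Speed limits (rad/s): [2.79, 2.79, 3.14, 3.14, 3.14, 3.14].

## Interface

Orientations are given as a unit quaternion [x, y, z, w].
In Python, from plant import ctrl gives the robot as it stands.
- The arm moves only by the tool play_rows, never from a script. Its argument "targets" is a list of rows, each an object with "delta_pos": the shift along the world's x, y, z normalised to -1 to 1, where 1 is 1000 mm, a list of three; "delta_rot": the turn, a rotation vector about the world's x, y, z normalised to -1 to 1, where 1 is pi rad, a list of three; "claw": the finger opening in mm, from 0 to 85.4. In form: [{"delta_pos": [tx, ty, tz], "delta_rot": [wx, wy, wz], "claw": claw}, ...]. A call has 1 to 20 rows; each row is the pose to reach, as a shift and turn from the pose measured when the call began, turning the shorter way round; what a row does not reach only later rows make up. A row lasts 1/12 s, in which the tool goes at most 41.7 mm and 7.16 degrees, less where a joint would pass 70% of its speed; a pose out of reach is approached as far as the arm can. A call with a number of a shift or a turn outside -1 to 1 is refused whole. A call with a gripper value outside its range is refused whole. The fingers move at their own pace and stop on an object; "newtons" is the grip in N (left out, the last holds). Time passes only in rows, so rows that repeat a pose let the fingers close. It gives the time, the measured TCP pose, the force and the opening at its end, in the units of the state.
- ctrl.get_state(): the state, without advancing time (a new reading comes with each control period).
- ctrl.read_camera(name): name is "scene" or "top"; returns the picture (384x512x3 uint8, blue, green, red); there is no depth.
- ctrl.calibration(name): a dict with "fx", "fy", "cx", "cy" (pixels), "camera_from_world" (4x4, takes a point from world to camera coordinates). Camera axes: x right, y down, z forward; pixel columns grow to the right and rows downward; lengths in m; the calibration is good to about 2 mm. A picture is of the moment at which its call begins. calibration takes no time and is no camera call.
- ctrl.sign_off(): hands the job in, once; it reports no verdict.
The state is a dict: "time": time; "qpos": joint angles; "dq": joint speeds; "joint_efforts": joint torques, N m; "eef_pos": TCP position; "tcp_rot": TCP orientation; "contact_force": force on the tool from outside, world axes, zero at the start; "wrist_torque": the same for the moment, N m; "opening": opening from 0.0 (shut) to 1.0 (fully open).
Only numpy, scipy, OpenCV 4.12 (cv2) and the standard library are available. Lean on these libraries where they do the work, as an engineer would, in place of code of your own. Each camera call takes 0.05 s, during which the arm holds its last target. There are 200 camera calls.

## Task

A left-handed bartender is taking over, so move the four things from the full caddy into the empty one in reverse order: what stands at the left end goes to the right end, the second from the left becomes the second from the right, and so on. Leave each standing upright in its own compartment, flat on the floor of the caddy; never tip any of them over.

Things in the scene. Friction and masses are not known exactly. Their poses are not given: they have to be found in the camera images.
- full_caddy: The full caddy: low oak tray, fixed, 84 x 310 mm, row along its y: four 70 mm square compartments centred at y = +114, +38, -38, -114 mm, x = 0; floor 6 mm, rims and 6 mm dividers 14 mm above the stand. Origin: centre of underside on the stand; z up; +y is its left end seen from the robot, +x points away. Near or far row; holds the four things at the start, each on a cork disc.
- empty_caddy: The empty caddy, low oak tray, fixed, 84 x 310 mm, row along its y: four 70 mm square compartments centred at y = +114, +38, -38, -114 mm, x = 0; floor 6 mm, rims and 6 mm dividers 14 mm above the stand. Origin: centre of underside on the stand; z up; +y is its left end seen from the robot, +x points away. The same as the full one, but with nothing in it.
- bottle: Small brown glass dasher bottle with a paper label and a narrow black cap, standing upright: body 40 mm across and straight from its base up to about 53 mm, then shoulders and neck, 94 mm tall over all, 0.16 kg. Origin: centre of its underside, z up. Grip it round the body, about 48 mm above its underside, clear of the cap. Underside starts 9 mm above the stand.
- jigger: Polished steel double jigger (hourglass measure) standing upright: 41 mm across at the top rim, 34 mm at the lower rim, 97 mm tall, 0.09 kg. Origin: centre of its underside, z up. Grip it from outside below the top rim, about 75 mm above its underside, where it is about 39 mm wide (to the fingers the waist is filled out straight between the rims). Underside starts 9 mm above the stand.
- jar: Squat brown glass jar with a flat steel lid, standing upright: body 52 mm across and straight up to about 46 mm, then a rounded shoulder, lid 47 mm across on the top 16 mm, 80 mm tall, 0.22 kg. Origin: centre of its underside, z up. Grip it round the body, about 38 mm above its underside. Underside starts 9 mm above the stand.
- stopper: Steel bottle stopper standing on its head: a round head 33 mm across and 18 mm high at the bottom, above it a stem about 18 mm across, 48 mm tall over all, 0.06 kg. Origin: centre of the underside of the head, z up. Grip it by the stem, about 35 mm above its underside. Underside starts 9 mm above the stand.
- coaster_bottle: cork disc, 64 mm across and 3 mm thick, fixed to the floor of the full caddy's compartment in which the bottle stands at the start; it stays there and so marks where the bottle came from. Origin: centre of its underside (6 mm above the stand), z up.
- coaster_jigger: cork disc, 64 mm across and 3 mm thick, fixed to the floor of the full caddy's compartment in which the jigger stands at the start; it stays there and so marks where the jigger came from. Origin: centre of its underside (6 mm above the stand), z up.
- coaster_jar: cork disc, 64 mm across and 3 mm thick, fixed to the floor of the full caddy's compartment in which the jar stands at the start; it stays there and so marks where the jar came from. Origin: centre of its underside (6 mm above the stand), z up.
- coaster_stopper: cork disc, 64 mm across and 3 mm thick, fixed to the floor of the full caddy's compartment in which the stopper stands at the start; it stays there and so marks where the stopper came from. Origin: centre of its underside (6 mm above the stand), z up.
Not all that is in view belongs to the job. There is more than one size of the stopper; the one meant has the size given above.

How it is judged:
At the end, for the whole second after the job is handed in: Each thing stands released, at rest and upright (within 0.1 rad) on the floor of the empty caddy (underside 2 to 9.5 mm above the stand), in the compartment mirrored from that of its cork disc: origin within 21 mm of the compartment's centre in the caddy's x and y (((y of coaster_bottle in the frame of full_caddy between 0.094 and 0.134 m and y of bottle in the frame of empty_caddy between -0.135 and -0.093 m) or (y of coaster_bottle in the frame of full_caddy between 0.018 and 0.058 m and y of bottle in the frame of empty_caddy between -0.059 and -0.017 m) or (y of coaster_bottle in the frame of full_caddy between -0.058 and -0.018 m and y of bottle in the frame of empty_caddy between 0.017 and 0.059 m) or (y of coaster_bottle in the frame of full_caddy between -0.134 and -0.094 m and y of bottle in the frame of empty_caddy between 0.093 and 0.135 m)) and x of bottle in the frame of empty_caddy between -0.021 and 0.021 m and height (world z) of bottle between 0.002 and 0.0095 m and angle between each of bottle, jigger, jar, stopper's own z axis and vertical below 0.1 rad and linear speed of each of bottle, jigger, jar, stopper below 0.02 m/s and angular speed of each of bottle, jigger, jar, stopper below 0.3 rad/s and contact force between each of bottle, jigger, jar, stopper and the fingers below 0.05 N and ((y of coaster_jigger in the frame of full_caddy between 0.094 and 0.134 m and y of jigger in the frame of empty_caddy between -0.135 and -0.093 m) or (y of coaster_jigger in the frame of full_caddy between 0.018 and 0.058 m and y of jigger in the frame of empty_caddy between -0.059 and -0.017 m) or (y of coaster_jigger in the frame of full_caddy between -0.058 and -0.018 m and y of jigger in the frame of empty_caddy between 0.017 and 0.059 m) or (y of coaster_jigger in the frame of full_caddy between -0.134 and -0.094 m and y of jigger in the frame of empty_caddy between 0.093 and 0.135 m)) and x of jigger in the frame of empty_caddy between -0.021 and 0.021 m and height (world z) of jigger between 0.002 and 0.0095 m and ((y of coaster_jar in the frame of full_caddy between 0.094 and 0.134 m and y of jar in the frame of empty_caddy between -0.135 and -0.093 m) or (y of coaster_jar in the frame of full_caddy between 0.018 and 0.058 m and y of jar in the frame of empty_caddy between -0.059 and -0.017 m) or (y of coaster_jar in the frame of full_caddy between -0.058 and -0.018 m and y of jar in the frame of empty_caddy between 0.017 and 0.059 m) or (y of coaster_jar in the frame of full_caddy between -0.134 and -0.094 m and y of jar in the frame of empty_caddy between 0.093 and 0.135 m)) and x of jar in the frame of empty_caddy between -0.021 and 0.021 m and height (world z) of jar between 0.002 and 0.0095 m and ((y of coaster_stopper in the frame of full_caddy between 0.094 and 0.134 m and y of stopper in the frame of empty_caddy between -0.135 and -0.093 m) or (y of coaster_stopper in the frame of full_caddy between 0.018 and 0.058 m and y of stopper in the frame of empty_caddy between -0.059 and -0.017 m) or (y of coaster_stopper in the frame of full_caddy between -0.058 and -0.018 m and y of stopper in the frame of empty_caddy between 0.017 and 0.059 m) or (y of coaster_stopper in the frame of full_caddy between -0.134 and -0.094 m and y of stopper in the frame of empty_caddy between 0.093 and 0.135 m)) and x of stopper in the frame of empty_caddy between -0.021 and 0.021 m and height (world z) of stopper between 0.002 and 0.0095 m); the robot touches nothing.
It fails at once if the bottle is tipped over (leans more than 0.8 rad) (angle between bottle's own z axis and vertical above 0.8 rad).
It fails at once if the jigger is tipped over (leans more than 0.8 rad) (angle between jigger's own z axis and vertical above 0.8 rad).
It fails at once if the jar is tipped over (leans more than 0.8 rad) (angle between jar's own z axis and vertical above 0.8 rad).
It fails at once if the stopper is tipped over (leans more than 0.8 rad) (angle between stopper's own z axis and vertical above 0.8 rad).
It also fails if it takes over 128 s, if anything falls off the work surface, if the arm or the gripper's body presses on something with over 40 N, if the wrist force passes 120 N, or if a joint passes its speed limit or range.

## Working session

There is one attempt and no reset: what is moved stays moved. The work goes in short steps, Python scripts to look and compute and a tool call to move; the robot and the scene stay as the last step left them, time stands still between calls to the robot, and variables do not carry over. Pictures are saved under pics/ and viewed, about 12 in all and at most 16, crops included, and the job is handed in when it is done.

Besides the shell and the picture viewer there is one more tool, called after ">>>" by a JSON object that holds its "op" and its "data", one argument or row to a line. play_rows: Moves the arm, as the interface text tells. Its arguments: {"type":"object","properties":{"targets":{"type":"array"},"newtons":{"type":"number"}},"required":["targets"]}

```bash
mkdir -p pics
cat > h.py <<'E'
import cv2, numpy as np
from plant import ctrl
def K(n):
    c=ctrl.calibration(n); return c, np.array(c["camera_from_world"])
def w2p(n,p):
    c,T=K(n); q=T@np.append(p,1); return np.array([c["fx"]*q[0]/q[2]+c["cx"], c["fy"]*q[1]/q[2]+c["cy"]])
def p2w(n,u,v,z):
    c,T=K(n); R=T[:3,:3]; o=-R.T@T[:3,3]; d=R.T@np.array([(u-c["cx"])/c["fx"],(v-c["cy"])/c["fy"],1]); return o+d*(z-o[2])/d[2]
def snap(n,f,crop=None,s=1):
    im=ctrl.read_camera(n)
    if crop: im=im[crop[1]:crop[3],crop[0]:crop[2]]
    if s!=1: im=cv2.resize(im,None,fx=s,fy=s,interpolation=cv2.INTER_CUBIC)
    cv2.imwrite("pics/"+f,im)
E
python3 - <<'E'
from h import *
snap("top","t0.png",s=1.5); snap("scene","s0.png",s=1.5)
s=ctrl.get_state(); print(s)
for n in("top","scene"):
    c,T=K(n); print(n,c["fx"],c["fy"],c["cx"],c["cy"],-T[:3,:3].T@T[:3,3],T[:3,:3].round(2).tolist())
E
```

```text
{'time': 0.1, 'qpos': array([ 1.03801940e+00,  2.87086941e-01,  1.57803332e+00, -2.16576783e-05,
        1.27858159e+00, -1.50007614e-01]), 'dq': array([ 0.00142625, -0.00172744, -0.00395838,  0.00112522, -0.00052089,
       -0.00049892]), 'joint_efforts': array([ 3.34871329e-04, -4.07295728e+01, -2.93699455e+01, -1.40666712e-04,
        3.42468411e-03, -2.62166353e-06]), 'eef_pos': array([0.25181144, 0.62569127, 0.25507738]), 'tcp_rot': array([ 0.13379738,  0.69443907, -0.13520764,  0.69395355]), 'contact_force': array([ 0.09274208, -0.23249704, -0.77290679]), 'wrist_torque': array([-0.01496739,  0.00069759, -0.02776076]), 'opening': 1.0019509718933883}
top 471.85718353085514 471.85718353085514 247.91830364051373 191.3000796746115 [ 0.44549865 -0.02663967  0.96781666] [[0.03, -1.0, 0.03], [-0.99, -0.03, -0.1], [0.11, -0.03, -0.99]]
scene 400.1452976152732 400.1452976152732 257.01555037952085 187.87956296653073 [ 0.04199564 -0.01096264  0.73084462] [[-0.08, -1.0, -0.02], [-0.8, 0.07, -0.6], [0.6, -0.03, -0.8]]
```

View pics/t0.png

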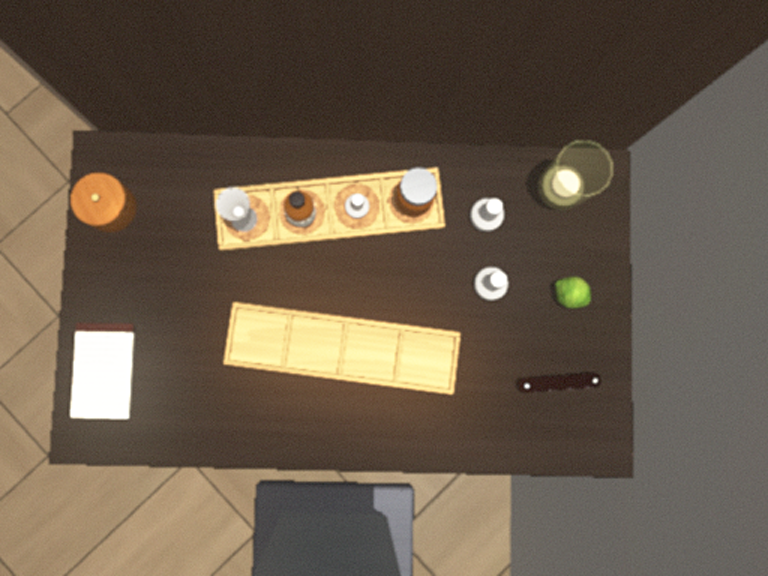

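View pics/s0.png

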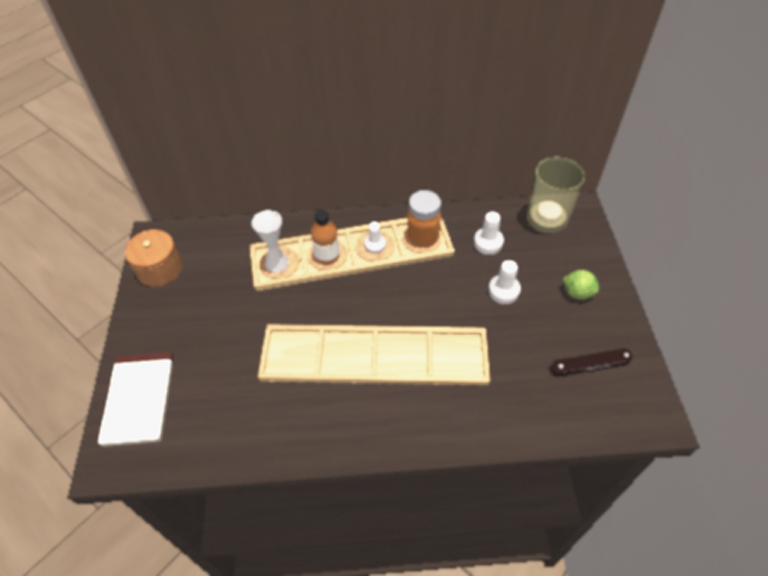

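Top view, at 1.5x scale: the full caddy is in the far row. From the left it holds the jigger (238,213), bottle (300,210), stopper (357,205) and jar (415,195). The empty caddy is in the near row. There are three stopper candidates: (357,205) on a cork disc, and (487,213) and (491,284) loose on the table, which look larger. I'll confirm which is meant and measure in an enlarged crop.

Run:
```python
from h import *
snap("top","t1.png",crop=(138,105,348,270),s=3.8)
```

```text
(no output)
```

View pics/t1.png

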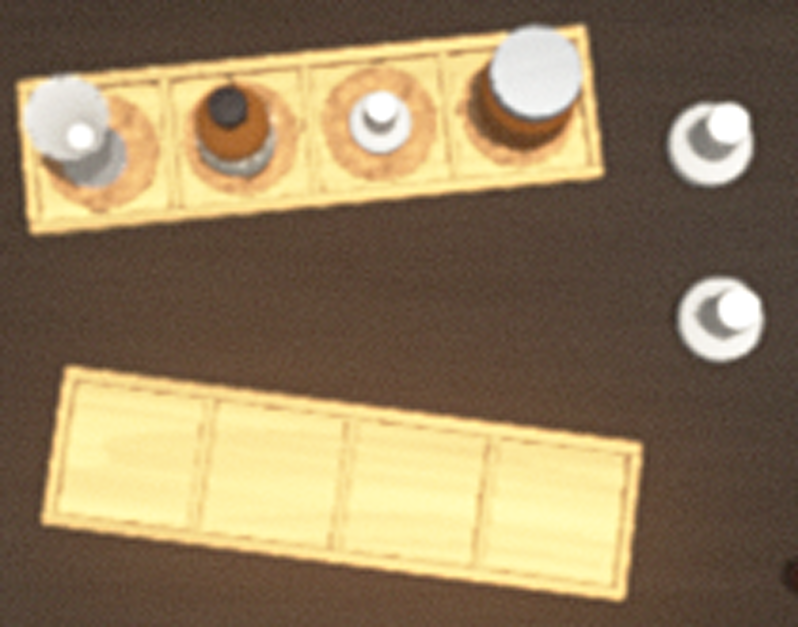

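The crop shows the caddy stopper's head at (381,122), about 62 px wide, which is about 33 mm. The loose ones at (711,143) and (721,318) are about 84 px, or 44 mm. So the stopper meant is the one in the caddy.

Run:
```python
from h import *
P=lambda u,v,z: p2w("top",138+(u+.5)/3.8-.5,105+(v+.5)/3.8-.5,z)
for nm,c in dict(full=[(17,80),(586,25),(604,176),(32,234)],empty=[(67,366),(642,442),(625,600),(42,524)]).items():
    w=np.array([P(*k,.014)[:2] for k in c]); C=w.mean(0)
    yv=(w[0]-w[1]+w[3]-w[2]); yv/=np.linalg.norm(yv); xv=np.array([yv[1],-yv[0]])
    print(nm,C.round(4),"yaw",np.degrees(np.arctan2(-yv[0],yv[1])).round(2),"sides",[np.linalg.norm(w[i]-w[(i+1)%4]).round(4) for i in range(4)])
    for y in(.114,.038,-.038,-.114): print("  ",y,(C+y*yv).round(4))
for n,u,v,z in[("jigger",67,117,.106),("bottle",230,105,.103),("stopper tip",382,108,.057),("stopper head",381,122,.020),("jar",537,72,.089)]: print(n,P(u,v,z)[:2].round(4))
from scipy.spatial.transform import Rotation as R
print(R.from_quat(ctrl.get_state()["tcp_rot"]).as_matrix().round(3))
# back wall: table edge in top image
for u,v in((75,131),(630,150),(632,477),(51,463)): print(p2w("top",u/1.5,v/1.5,0).round(3))
```

```text
full [0.654  0.0077] yaw 7.72 sides [np.float64(0.3099), np.float64(0.0841), np.float64(0.309), np.float64(0.0845)]
   0.114 [0.6387 0.1207]
   0.038 [0.6489 0.0454]
   -0.038 [ 0.6591 -0.03  ]
   -0.114 [ 0.6693 -0.1053]
empty [ 0.4636 -0.0163] yaw -5.85 sides [np.float64(0.3086), np.float64(0.0841), np.float64(0.3098), np.float64(0.0841)]
   0.114 [0.4753 0.0971]
   0.038 [0.4675 0.0215]
   -0.038 [ 0.4598 -0.0541]
   -0.114 [ 0.452  -0.1297]
jigger [0.6354 0.1234]
bottle [0.6447 0.0448]
stopper tip [ 0.6565 -0.0298]
stopper head [ 0.6574 -0.0297]
jar [ 0.6701 -0.1069]
[[-0.001  0.374  0.928]
 [-0.002  0.928 -0.374]
 [-1.    -0.002 -0.   ]]
[0.753 0.365 0.   ]
[ 0.755 -0.415  0.   ]
[ 0.3   -0.413  0.   ]
[0.301 0.364 0.   ]
```

>>> {"op": "play_rows", "data": {
  "targets": [
    {"delta_pos": [0.418,-0.732,-0.055],"delta_rot": [0,0,-0.3356],"claw": 85},
    {"delta_pos": [0.418,-0.732,-0.055],"delta_rot": [0,0,-0.3356],"claw": 85},
    {"delta_pos": [0.418,-0.732,-0.055],"delta_rot": [0,0,-0.3356],"claw": 85},
    {"delta_pos": [0.418,-0.732,-0.055],"delta_rot": [0,0,-0.3356],"claw": 85},
    {"delta_pos": [0.418,-0.732,-0.055],"delta_rot": [0,0,-0.3356],"claw": 85},
    {"delta_pos": [0.418,-0.732,-0.055],"delta_rot": [0,0,-0.3356],"claw": 85},
    {"delta_pos": [0.418,-0.732,-0.055],"delta_rot": [0,0,-0.3356],"claw": 85},
    {"delta_pos": [0.418,-0.732,-0.055],"delta_rot": [0,0,-0.3356],"claw": 85},
    {"delta_pos": [0.418,-0.732,-0.055],"delta_rot": [0,0,-0.3356],"claw": 85},
    {"delta_pos": [0.418,-0.732,-0.055],"delta_rot": [0,0,-0.3356],"claw": 85},
    {"delta_pos": [0.418,-0.732,-0.055],"delta_rot": [0,0,-0.3356],"claw": 85},
    {"delta_pos": [0.418,-0.732,-0.055],"delta_rot": [0,0,-0.3356],"claw": 85},
    {"delta_pos": [0.418,-0.732,-0.055],"delta_rot": [0,0,-0.3356],"claw": 85},
    {"delta_pos": [0.418,-0.732,-0.055],"delta_rot": [0,0,-0.3356],"claw": 85},
    {"delta_pos": [0.418,-0.732,-0.055],"delta_rot": [0,0,-0.3356],"claw": 85},
    {"delta_pos": [0.418,-0.732,-0.055],"delta_rot": [0,0,-0.3356],"claw": 85},
    {"delta_pos": [0.418,-0.732,-0.055],"delta_rot": [0,0,-0.3356],"claw": 85},
    {"delta_pos": [0.418,-0.732,-0.055],"delta_rot": [0,0,-0.3356],"claw": 85},
    {"delta_pos": [0.418,-0.732,-0.055],"delta_rot": [0,0,-0.3356],"claw": 85},
    {"delta_pos": [0.418,-0.732,-0.055],"delta_rot": [0,0,-0.3356],"claw": 85}
  ],
  "newtons": 40
}}

```text
time: 1.82
eef_pos: [0.6645, -0.098, 0.2004]
tcp_rot: [0.465, 0.533, -0.466, 0.531]
contact_force: [1.0, 0.9, 0.3]
opening: 0.994
```

>>> {"op": "play_rows", "data": {
  "targets": [
    {"delta_pos": [0.0055,-0.008,0],"delta_rot": [0,0,0],"claw": 85},
    {"delta_pos": [0.0055,-0.008,0],"delta_rot": [0,0,0],"claw": 85},
    {"delta_pos": [0.0055,-0.008,-0.03],"delta_rot": [0,0,0],"claw": 85},
    {"delta_pos": [0.0055,-0.008,-0.06],"delta_rot": [0,0,0],"claw": 85},
    {"delta_pos": [0.0055,-0.008,-0.09],"delta_rot": [0,0,0],"claw": 85},
    {"delta_pos": [0.0055,-0.008,-0.12],"delta_rot": [0,0,0],"claw": 85},
    {"delta_pos": [0.0055,-0.008,-0.15],"delta_rot": [0,0,0],"claw": 85},
    {"delta_pos": [0.0055,-0.008,-0.15],"delta_rot": [0,0,0],"claw": 85},
    {"delta_pos": [0.0055,-0.008,-0.15],"delta_rot": [0,0,0],"claw": 85}
  ]
}}

```text
time: 2.57
eef_pos: [0.6683, -0.1041, 0.0487]
tcp_rot: [0.464, 0.535, -0.466, 0.53]
contact_force: [-0.0, 0.2, 1.0]
opening: 0.997
```

>>> {"op": "play_rows", "data": {
  "targets": [
    {"delta_pos": [0.001,-0.002,0.001],"delta_rot": [0,0,0],"claw": 75},
    {"delta_pos": [0.001,-0.002,0.001],"delta_rot": [0,0,0],"claw": 65},
    {"delta_pos": [0.001,-0.002,0.001],"delta_rot": [0,0,0],"claw": 58},
    {"delta_pos": [0.001,-0.002,0.001],"delta_rot": [0,0,0],"claw": 54},
    {"delta_pos": [0.001,-0.002,0.001],"delta_rot": [0,0,0],"claw": 50},
    {"delta_pos": [0.001,-0.002,0.001],"delta_rot": [0,0,0],"claw": 40},
    {"delta_pos": [0.001,-0.002,0.001],"delta_rot": [0,0,0],"claw": 40},
    {"delta_pos": [0.001,-0.002,0.001],"delta_rot": [0,0,0],"claw": 40},
    {"delta_pos": [0.001,-0.002,0.001],"delta_rot": [0,0,0],"claw": 40},
    {"delta_pos": [0.001,-0.002,0.001],"delta_rot": [0,0,0],"claw": 40}
  ],
  "newtons": 40
}}

```text
time: 3.4
eef_pos: [0.6713, -0.1065, 0.0524]
tcp_rot: [0.465, 0.533, -0.465, 0.532]
contact_force: [1.0, 1.9, 6.8]
opening: 0.591
```

>>> {"op": "play_rows", "data": {
  "targets": [
    {"delta_pos": [0,0,0.01],"delta_rot": [0,0,0],"claw": 40},
    {"delta_pos": [0,0,0.03],"delta_rot": [0,0,0],"claw": 40},
    {"delta_pos": [0,0,0.06],"delta_rot": [0,0,0],"claw": 40},
    {"delta_pos": [0,0,0.09],"delta_rot": [0,0,0],"claw": 40},
    {"delta_pos": [0,0,0.12],"delta_rot": [0,0,0],"claw": 40},
    {"delta_pos": [-0.01,0.01,0.12],"delta_rot": [0,0,0],"claw": 40},
    {"delta_pos": [-0.026,0.027,0.12],"delta_rot": [0,0,-0.01],"claw": 40},
    {"delta_pos": [-0.044,0.046,0.12],"delta_rot": [0,0,-0.02],"claw": 40},
    {"delta_pos": [-0.062,0.065,0.12],"delta_rot": [0,0,-0.03],"claw": 40},
    {"delta_pos": [-0.08,0.083,0.12],"delta_rot": [0,0,-0.04],"claw": 40},
    {"delta_pos": [-0.098,0.102,0.12],"delta_rot": [0,0,-0.05],"claw": 40},
    {"delta_pos": [-0.116,0.12,0.12],"delta_rot": [0,0,-0.06],"claw": 40},
    {"delta_pos": [-0.134,0.139,0.12],"delta_rot": [0,0,-0.07],"claw": 40},
    {"delta_pos": [-0.152,0.158,0.12],"delta_rot": [0,0,-0.0754],"claw": 40},
    {"delta_pos": [-0.17,0.177,0.12],"delta_rot": [0,0,-0.0754],"claw": 40},
    {"delta_pos": [-0.186,0.193,0.12],"delta_rot": [0,0,-0.0754],"claw": 40},
    {"delta_pos": [-0.196,0.2036,0.12],"delta_rot": [0,0,-0.0754],"claw": 40},
    {"delta_pos": [-0.196,0.2036,0.12],"delta_rot": [0,0,-0.0754],"claw": 40},
    {"delta_pos": [-0.196,0.2036,0.12],"delta_rot": [0,0,-0.0754],"claw": 40}
  ]
}}

```text
time: 4.98
eef_pos: [0.4748, 0.0973, 0.1723]
tcp_rot: [-0.524, -0.475, 0.525, -0.473]
contact_force: [-0.1, -0.4, -1.9]
opening: 0.594
```

Run:
```python
from h import *
s=ctrl.get_state(); print(s["time"],s["eef_pos"],s["tcp_rot"],s["opening"],s["qpos"])
snap("scene","s1.png",s=1.5)
```

```text
4.9833 [0.47481339 0.09725428 0.17227945] [-0.52439057 -0.47478889  0.52492824 -0.47332904] 0.5935408988339764 [-8.16041748e-03 -4.92818001e-02  2.10720201e+00  1.13739138e-03
  1.08562929e+00  9.25523525e-02]
```

View pics/s1.png

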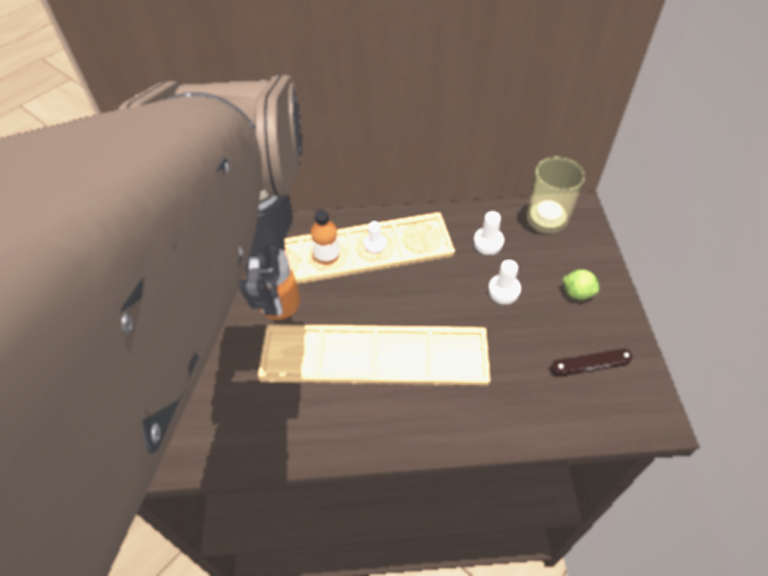

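The picture shows the jar held upright at (280,295), with the other things undisturbed. Next I lower it into the left compartment.

>>> {"op": "play_rows", "data": {
  "targets": [
    {"delta_pos": [0.0005,0,-0.025],"delta_rot": [0,0,0],"claw": 40},
    {"delta_pos": [0.0005,0,-0.05],"delta_rot": [0,0,0],"claw": 40},
    {"delta_pos": [0.0005,0,-0.075],"delta_rot": [0,0,0],"claw": 40},
    {"delta_pos": [0.0005,0,-0.095],"delta_rot": [0,0,0],"claw": 40},
    {"delta_pos": [0.0005,0,-0.108],"delta_rot": [0,0,0],"claw": 40},
    {"delta_pos": [0.0005,0,-0.115],"delta_rot": [0,0,0],"claw": 40},
    {"delta_pos": [0.0005,0,-0.119],"delta_rot": [0,0,0],"claw": 40},
    {"delta_pos": [0.0005,0,-0.122],"delta_rot": [0,0,0],"claw": 40},
    {"delta_pos": [0.0005,0,-0.122],"delta_rot": [0,0,0],"claw": 40},
    {"delta_pos": [0.0005,0,-0.122],"delta_rot": [0,0,0],"claw": 40}
  ]
}}

```text
time: 5.87
eef_pos: [0.477, 0.0967, 0.0514]
tcp_rot: [0.525, 0.474, -0.525, 0.474]
contact_force: [1.0, -0.0, -2.6]
opening: 0.594
```

>>> {"op": "play_rows", "data": {
  "targets": [
    {"delta_pos": [-0.001,0,-0.002],"delta_rot": [0,0,0],"claw": 40},
    {"delta_pos": [-0.001,0,-0.002],"delta_rot": [0,0,0],"claw": 40},
    {"delta_pos": [-0.001,0,-0.002],"delta_rot": [0,0,0],"claw": 40}
  ]
}}

```text
time: 6.12
eef_pos: [0.4762, 0.0967, 0.0499]
tcp_rot: [0.526, 0.474, -0.524, 0.474]
contact_force: [0.5, 0.6, -2.3]
opening: 0.593
```

>>> {"op": "play_rows", "data": {
  "targets": [
    {"delta_pos": [0,0,0],"delta_rot": [0,0,0],"claw": 54},
    {"delta_pos": [0,0,0],"delta_rot": [0,0,0],"claw": 60},
    {"delta_pos": [0,0,0],"delta_rot": [0,0,0],"claw": 72},
    {"delta_pos": [0,0,0],"delta_rot": [0,0,0],"claw": 85},
    {"delta_pos": [0,0,0],"delta_rot": [0,0,0],"claw": 85},
    {"delta_pos": [0,0,0],"delta_rot": [0,0,0],"claw": 85},
    {"delta_pos": [0,0,0.02],"delta_rot": [0,0,0],"claw": 85},
    {"delta_pos": [0,0,0.05],"delta_rot": [0,0,0],"claw": 85},
    {"delta_pos": [0,0,0.09],"delta_rot": [0,0,0],"claw": 85},
    {"delta_pos": [0,0,0.13],"delta_rot": [0,0,0],"claw": 85},
    {"delta_pos": [0,0,0.15],"delta_rot": [0,0,0],"claw": 85},
    {"delta_pos": [0.03,-0.021,0.15],"delta_rot": [0,0,0.02],"claw": 85},
    {"delta_pos": [0.06,-0.042,0.15],"delta_rot": [0,0,0.04],"claw": 85},
    {"delta_pos": [0.09,-0.063,0.15],"delta_rot": [0,0,0.06],"claw": 85},
    {"delta_pos": [0.12,-0.084,0.15],"delta_rot": [0,0,0.0754],"claw": 85},
    {"delta_pos": [0.15,-0.105,0.15],"delta_rot": [0,0,0.0754],"claw": 85},
    {"delta_pos": [0.181,-0.1265,0.15],"delta_rot": [0,0,0.0754],"claw": 60},
    {"delta_pos": [0.181,-0.1265,0.15],"delta_rot": [0,0,0.0754],"claw": 60},
    {"delta_pos": [0.181,-0.1265,0.15],"delta_rot": [0,0,0.0754],"claw": 60}
  ]
}}

```text
time: 7.7
eef_pos: [0.658, -0.0311, 0.1987]
tcp_rot: [0.466, 0.533, -0.465, 0.532]
contact_force: [0.1, 0.1, 0.1]
opening: 0.702
```

Run:
```python
from h import *
s=ctrl.get_state(); print(s["time"],s["eef_pos"],s["opening"],w2p("scene",[.4753,.0971,.086])*1.5)
snap("scene","s2.png",s=1.5)
```

```text
7.7 [ 0.6579588  -0.0311175   0.19867996] 0.702385298001947 [284.08913008 321.26823847]
```

View pics/s2.png

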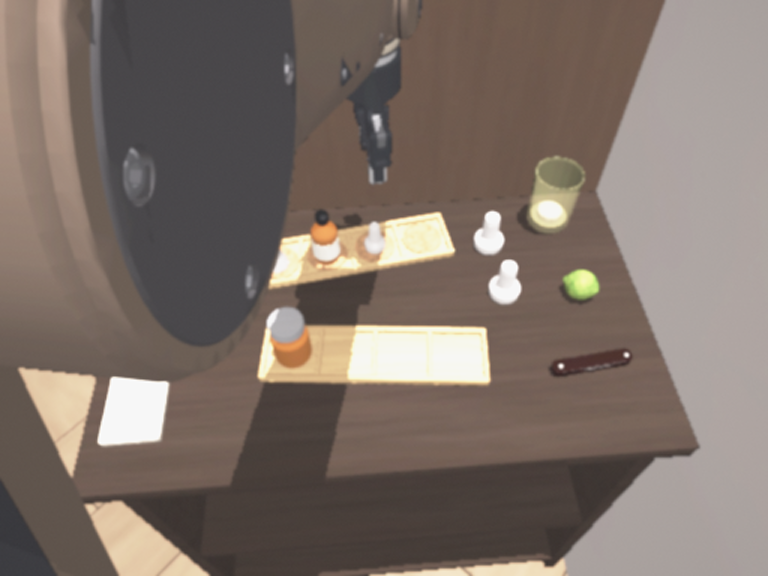

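The jar stands in the left compartment, its lid at (288,322) against the predicted (284,321). Now the stopper.

>>> {"op": "play_rows", "data": {
  "targets": [
    {"delta_pos": [-0.001,0.001,-0.03],"delta_rot": [0,0,0],"claw": 60},
    {"delta_pos": [-0.001,0.001,-0.06],"delta_rot": [0,0,0],"claw": 60},
    {"delta_pos": [-0.001,0.001,-0.09],"delta_rot": [0,0,0],"claw": 60},
    {"delta_pos": [-0.001,0.001,-0.115],"delta_rot": [0,0,0],"claw": 60},
    {"delta_pos": [-0.001,0.001,-0.135],"delta_rot": [0,0,0],"claw": 60},
    {"delta_pos": [-0.001,0.001,-0.148],"delta_rot": [0,0,0],"claw": 60},
    {"delta_pos": [-0.001,0.001,-0.148],"delta_rot": [0,0,0],"claw": 60},
    {"delta_pos": [-0.001,0.001,-0.148],"delta_rot": [0,0,0],"claw": 60},
    {"delta_pos": [-0.001,0.001,-0.148],"delta_rot": [0,0,0],"claw": 45},
    {"delta_pos": [-0.001,0.001,-0.148],"delta_rot": [0,0,0],"claw": 35},
    {"delta_pos": [-0.001,0.001,-0.148],"delta_rot": [0,0,0],"claw": 28},
    {"delta_pos": [-0.001,0.001,-0.148],"delta_rot": [0,0,0],"claw": 24},
    {"delta_pos": [-0.001,0.001,-0.148],"delta_rot": [0,0,0],"claw": 20},
    {"delta_pos": [-0.001,0.001,-0.148],"delta_rot": [0,0,0],"claw": 16},
    {"delta_pos": [-0.001,0.001,-0.148],"delta_rot": [0,0,0],"claw": 8},
    {"delta_pos": [-0.001,0.001,-0.148],"delta_rot": [0,0,0],"claw": 8},
    {"delta_pos": [-0.001,0.001,-0.148],"delta_rot": [0,0,0],"claw": 8}
  ],
  "newtons": 30
}}

```text
time: 9.17
eef_pos: [0.6566, -0.0291, 0.0519]
tcp_rot: [0.466, 0.533, -0.465, 0.532]
contact_force: [-0.5, 1.8, 4.2]
opening: 0.186
```

>>> {"op": "play_rows", "data": {
  "targets": [
    {"delta_pos": [0,0,0.01],"delta_rot": [0,0,0],"claw": 8},
    {"delta_pos": [0,0,0.03],"delta_rot": [0,0,0],"claw": 8},
    {"delta_pos": [0,0,0.06],"delta_rot": [0,0,0],"claw": 8},
    {"delta_pos": [0,0,0.09],"delta_rot": [0,0,0],"claw": 8},
    {"delta_pos": [0,0,0.12],"delta_rot": [0,0,0],"claw": 8},
    {"delta_pos": [-0.01,0.003,0.12],"delta_rot": [0,0,0],"claw": 8},
    {"delta_pos": [-0.03,0.008,0.12],"delta_rot": [0,0,-0.01],"claw": 8},
    {"delta_pos": [-0.05,0.013,0.12],"delta_rot": [0,0,-0.02],"claw": 8},
    {"delta_pos": [-0.07,0.018,0.12],"delta_rot": [0,0,-0.03],"claw": 8},
    {"delta_pos": [-0.09,0.024,0.12],"delta_rot": [0,0,-0.04],"claw": 8},
    {"delta_pos": [-0.11,0.029,0.12],"delta_rot": [0,0,-0.05],"claw": 8},
    {"delta_pos": [-0.13,0.035,0.12],"delta_rot": [0,0,-0.06],"claw": 8},
    {"delta_pos": [-0.15,0.04,0.12],"delta_rot": [0,0,-0.07],"claw": 8},
    {"delta_pos": [-0.17,0.045,0.12],"delta_rot": [0,0,-0.0754],"claw": 8},
    {"delta_pos": [-0.182,0.049,0.12],"delta_rot": [0,0,-0.0754],"claw": 8},
    {"delta_pos": [-0.189,0.0506,0.12],"delta_rot": [0,0,-0.0754],"claw": 8},
    {"delta_pos": [-0.189,0.0506,0.12],"delta_rot": [0,0,-0.0754],"claw": 8},
    {"delta_pos": [-0.189,0.0506,0.12],"delta_rot": [0,0,-0.0754],"claw": 8}
  ]
}}

```text
time: 10.67
eef_pos: [0.4678, 0.0213, 0.172]
tcp_rot: [0.526, 0.474, -0.524, 0.474]
contact_force: [0.4, -0.3, -0.2]
opening: 0.187
```

Run:
```python
from h import *
s=ctrl.get_state(); p=s["eef_pos"]; print(p, w2p("scene",p-[0,0,.0429])*1.5)
snap("scene","s3.png",crop=(120,90,370,280),s=3)
```

```text
[0.4677873  0.02133997 0.17201175] [340.62307731 302.59706014]
```

View pics/s3.png

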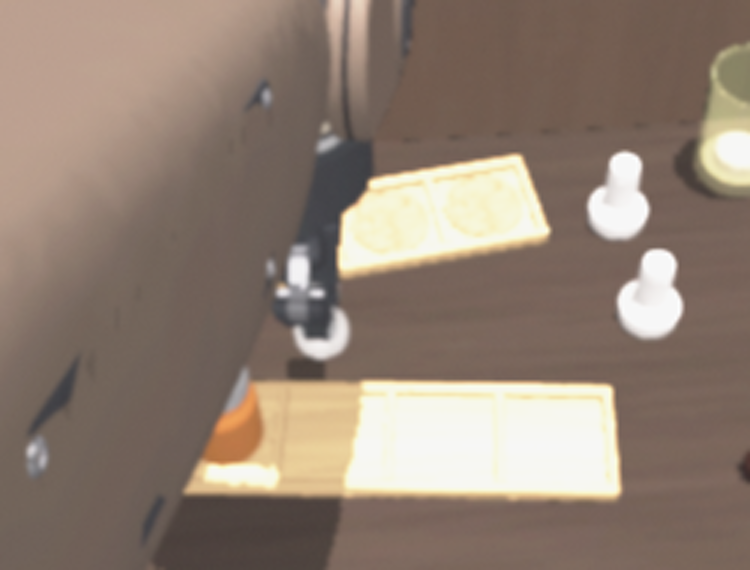

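The stopper is held by its stem, head visible at (322,333) in the crop. Lowering it to about 1 mm above the floor and releasing.

>>> {"op": "play_rows", "data": {
  "targets": [
    {"delta_pos": [0,0,-0.025],"delta_rot": [0,0,0],"claw": 8},
    {"delta_pos": [0,0,-0.05],"delta_rot": [0,0,0],"claw": 8},
    {"delta_pos": [0,0,-0.075],"delta_rot": [0,0,0],"claw": 8},
    {"delta_pos": [0,0,-0.095],"delta_rot": [0,0,0],"claw": 8},
    {"delta_pos": [0,0,-0.108],"delta_rot": [0,0,0],"claw": 8},
    {"delta_pos": [0,0,-0.115],"delta_rot": [0,0,0],"claw": 8},
    {"delta_pos": [0,0,-0.12],"delta_rot": [0,0,0],"claw": 8},
    {"delta_pos": [0,0,-0.1225],"delta_rot": [0,0,0],"claw": 8},
    {"delta_pos": [0,0,-0.1225],"delta_rot": [0,0,0],"claw": 8},
    {"delta_pos": [0,0,-0.1225],"delta_rot": [0,0,0],"claw": 8},
    {"delta_pos": [0,0,-0.1225],"delta_rot": [0,0,0],"claw": 8}
  ]
}}

```text
time: 11.63
eef_pos: [0.4691, 0.0211, 0.0506]
tcp_rot: [0.526, 0.473, -0.524, 0.474]
contact_force: [0.3, -1.8, -0.6]
opening: 0.186
```

>>> {"op": "play_rows", "data": {
  "targets": [
    {"delta_pos": [-0.001,0,-0.001],"delta_rot": [0,0,0],"claw": 8},
    {"delta_pos": [-0.001,0,-0.001],"delta_rot": [0,0,0],"claw": 8},
    {"delta_pos": [-0.001,0,-0.001],"delta_rot": [0,0,0],"claw": 19},
    {"delta_pos": [-0.001,0,-0.001],"delta_rot": [0,0,0],"claw": 25},
    {"delta_pos": [-0.001,0,-0.001],"delta_rot": [0,0,0],"claw": 40},
    {"delta_pos": [-0.001,0,-0.001],"delta_rot": [0,0,0],"claw": 55},
    {"delta_pos": [-0.001,0,-0.001],"delta_rot": [0,0,0],"claw": 60},
    {"delta_pos": [-0.001,0,-0.001],"delta_rot": [0,0,0],"claw": 60},
    {"delta_pos": [-0.001,0,0.02],"delta_rot": [0,0,0],"claw": 60},
    {"delta_pos": [-0.001,0,0.05],"delta_rot": [0,0,0],"claw": 60},
    {"delta_pos": [-0.001,0,0.09],"delta_rot": [0,0,0],"claw": 60},
    {"delta_pos": [-0.001,0,0.13],"delta_rot": [0,0,0],"claw": 60},
    {"delta_pos": [0,0,0.16],"delta_rot": [0,0,0],"claw": 60},
    {"delta_pos": [0.035,0.005,0.16],"delta_rot": [0,0,0.02],"claw": 80},
    {"delta_pos": [0.07,0.01,0.16],"delta_rot": [0,0,0.04],"claw": 80},
    {"delta_pos": [0.105,0.015,0.16],"delta_rot": [0,0,0.06],"claw": 80},
    {"delta_pos": [0.14,0.02,0.16],"delta_rot": [0,0,0.0754],"claw": 80},
    {"delta_pos": [0.178,0.024,0.16],"delta_rot": [0,0,0.0754],"claw": 80},
    {"delta_pos": [0.178,0.024,0.16],"delta_rot": [0,0,0.0754],"claw": 80},
    {"delta_pos": [0.178,0.024,0.16],"delta_rot": [0,0,0.0754],"claw": 80}
  ]
}}

```text
time: 13.3
eef_pos: [0.648, 0.0452, 0.2086]
tcp_rot: [0.466, 0.533, -0.465, 0.532]
contact_force: [-0.6, 0.6, -0.0]
opening: 0.94
```

Run:
```python
from h import *
s=ctrl.get_state(); print(s["eef_pos"],[(w2p("scene",[.4675,.0215,z])-[120,90])*3 for z in (.054,.006)])
snap("scene","s4.png",crop=(120,90,370,280),s=3)
```

```text
[0.64798231 0.04518829 0.20864275] [array([329.5853865 , 400.64773757]), array([334.42493918, 437.31516963])]
```

View pics/s4.png

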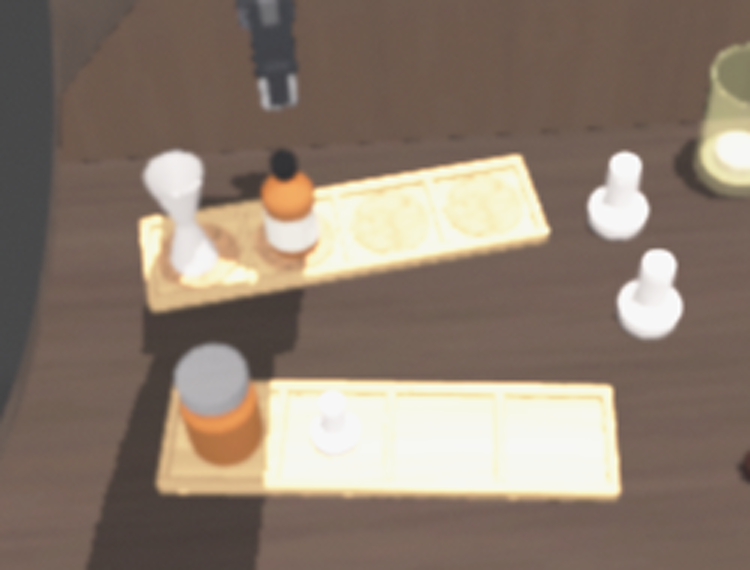

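The jar at (222,405) and stopper at (333,420) stand upright in their compartments. Now the bottle.

>>> {"op": "play_rows", "data": {
  "targets": [
    {"delta_pos": [-0.001,0,-0.03],"delta_rot": [0,0,0],"claw": 80},
    {"delta_pos": [-0.001,0,-0.06],"delta_rot": [0,0,0],"claw": 80},
    {"delta_pos": [-0.001,0,-0.09],"delta_rot": [0,0,0],"claw": 80},
    {"delta_pos": [-0.001,0,-0.115],"delta_rot": [0,0,0],"claw": 80},
    {"delta_pos": [-0.001,0,-0.135],"delta_rot": [0,0,0],"claw": 80},
    {"delta_pos": [-0.001,0,-0.148],"delta_rot": [0,0,0],"claw": 80},
    {"delta_pos": [-0.001,0,-0.148],"delta_rot": [0,0,0],"claw": 80},
    {"delta_pos": [-0.001,0,-0.148],"delta_rot": [0,0,0],"claw": 70},
    {"delta_pos": [-0.001,0,-0.148],"delta_rot": [0,0,0],"claw": 60},
    {"delta_pos": [-0.001,0,-0.148],"delta_rot": [0,0,0],"claw": 52},
    {"delta_pos": [-0.001,0,-0.148],"delta_rot": [0,0,0],"claw": 46},
    {"delta_pos": [-0.001,0,-0.148],"delta_rot": [0,0,0],"claw": 42},
    {"delta_pos": [-0.001,0,-0.148],"delta_rot": [0,0,0],"claw": 38},
    {"delta_pos": [-0.001,0,-0.148],"delta_rot": [0,0,0],"claw": 30},
    {"delta_pos": [-0.001,0,-0.148],"delta_rot": [0,0,0],"claw": 30},
    {"delta_pos": [-0.001,0,-0.148],"delta_rot": [0,0,0],"claw": 30},
    {"delta_pos": [-0.001,0,-0.148],"delta_rot": [0,0,0],"claw": 30}
  ],
  "newtons": 40
}}

```text
time: 14.77
eef_pos: [0.6468, 0.0451, 0.0628]
tcp_rot: [0.467, 0.532, -0.464, 0.533]
contact_force: [-1.4, 0.0, 7.0]
opening: 0.457
```

>>> {"op": "play_rows", "data": {
  "targets": [
    {"delta_pos": [0,0,0.01],"delta_rot": [0,0,0],"claw": 30},
    {"delta_pos": [0,0,0.03],"delta_rot": [0,0,0],"claw": 30},
    {"delta_pos": [0,0,0.06],"delta_rot": [0,0,0],"claw": 30},
    {"delta_pos": [0,0,0.09],"delta_rot": [0,0,0],"claw": 30},
    {"delta_pos": [0,0,0.12],"delta_rot": [0,0,0],"claw": 30},
    {"delta_pos": [-0.01,-0.005,0.12],"delta_rot": [0,0,0],"claw": 30},
    {"delta_pos": [-0.03,-0.016,0.12],"delta_rot": [0,0,-0.01],"claw": 30},
    {"delta_pos": [-0.05,-0.026,0.12],"delta_rot": [0,0,-0.02],"claw": 30},
    {"delta_pos": [-0.07,-0.037,0.12],"delta_rot": [0,0,-0.03],"claw": 30},
    {"delta_pos": [-0.09,-0.048,0.12],"delta_rot": [0,0,-0.04],"claw": 30},
    {"delta_pos": [-0.11,-0.058,0.12],"delta_rot": [0,0,-0.05],"claw": 30},
    {"delta_pos": [-0.13,-0.069,0.12],"delta_rot": [0,0,-0.06],"claw": 30},
    {"delta_pos": [-0.15,-0.08,0.12],"delta_rot": [0,0,-0.07],"claw": 30},
    {"delta_pos": [-0.168,-0.089,0.12],"delta_rot": [0,0,-0.0754],"claw": 30},
    {"delta_pos": [-0.18,-0.095,0.12],"delta_rot": [0,0,-0.0754],"claw": 30},
    {"delta_pos": [-0.187,-0.099,0.12],"delta_rot": [0,0,-0.0754],"claw": 30},
    {"delta_pos": [-0.187,-0.099,0.12],"delta_rot": [0,0,-0.0754],"claw": 30},
    {"delta_pos": [-0.187,-0.099,0.12],"delta_rot": [0,0,-0.0754],"claw": 30}
  ]
}}

```text
time: 16.27
eef_pos: [0.46, -0.0539, 0.183]
tcp_rot: [0.527, 0.473, -0.524, 0.474]
contact_force: [-0.2, 0.1, -0.8]
opening: 0.454
```

>>> {"op": "play_rows", "data": {
  "targets": [
    {"delta_pos": [0,0,-0.025],"delta_rot": [0,0,0],"claw": 30},
    {"delta_pos": [0,0,-0.05],"delta_rot": [0,0,0],"claw": 30},
    {"delta_pos": [0,0,-0.075],"delta_rot": [0,0,0],"claw": 30},
    {"delta_pos": [0,0,-0.095],"delta_rot": [0,0,0],"claw": 30},
    {"delta_pos": [0,0,-0.108],"delta_rot": [0,0,0],"claw": 30},
    {"delta_pos": [0,0,-0.115],"delta_rot": [0,0,0],"claw": 30},
    {"delta_pos": [0,0,-0.12],"delta_rot": [0,0,0],"claw": 30},
    {"delta_pos": [0,0,-0.123],"delta_rot": [0,0,0],"claw": 30},
    {"delta_pos": [0,0,-0.123],"delta_rot": [0,0,0],"claw": 30},
    {"delta_pos": [0,0,-0.123],"delta_rot": [0,0,0],"claw": 30},
    {"delta_pos": [0,0,-0.123],"delta_rot": [0,0,0],"claw": 30}
  ]
}}

```text
time: 17.18
eef_pos: [0.4607, -0.0541, 0.0609]
tcp_rot: [0.527, 0.472, -0.524, 0.475]
contact_force: [0.2, -1.1, -1.6]
opening: 0.458
```

>>> {"op": "play_rows", "data": {
  "targets": [
    {"delta_pos": [0,0,-0.001],"delta_rot": [0,0,0],"claw": 30},
    {"delta_pos": [0,0,-0.001],"delta_rot": [0,0,0],"claw": 42},
    {"delta_pos": [0,0,-0.001],"delta_rot": [0,0,0],"claw": 50},
    {"delta_pos": [0,0,-0.001],"delta_rot": [0,0,0],"claw": 65},
    {"delta_pos": [0,0,-0.001],"delta_rot": [0,0,0],"claw": 80},
    {"delta_pos": [0,0,-0.001],"delta_rot": [0,0,0],"claw": 80},
    {"delta_pos": [0,0,-0.001],"delta_rot": [0,0,0],"claw": 80},
    {"delta_pos": [0,0,0.02],"delta_rot": [0,0,0],"claw": 80},
    {"delta_pos": [0,0,0.05],"delta_rot": [0,0,0],"claw": 80},
    {"delta_pos": [0,0,0.09],"delta_rot": [0,0,0],"claw": 80},
    {"delta_pos": [0,0,0.13],"delta_rot": [0,0,0],"claw": 80},
    {"delta_pos": [0,0,0.17],"delta_rot": [0,0,0],"claw": 80},
    {"delta_pos": [0.025,0.025,0.18],"delta_rot": [0,0,0.02],"claw": 80},
    {"delta_pos": [0.05,0.05,0.18],"delta_rot": [0,0,0.04],"claw": 80},
    {"delta_pos": [0.075,0.075,0.18],"delta_rot": [0,0,0.06],"claw": 80},
    {"delta_pos": [0.1,0.1,0.18],"delta_rot": [0,0,0.0754],"claw": 80},
    {"delta_pos": [0.125,0.125,0.18],"delta_rot": [0,0,0.0754],"claw": 80},
    {"delta_pos": [0.15,0.15,0.18],"delta_rot": [0,0,0.0754],"claw": 80},
    {"delta_pos": [0.176,0.176,0.18],"delta_rot": [0,0,0.0754],"claw": 80},
    {"delta_pos": [0.176,0.176,0.18],"delta_rot": [0,0,0.0754],"claw": 80}
  ]
}}

```text
time: 18.85
eef_pos: [0.6394, 0.1257, 0.2395]
tcp_rot: [0.467, 0.532, -0.462, 0.534]
contact_force: [-1.4, -0.4, 0.5]
opening: 0.934
```

Run:
```python
from h import *
s=ctrl.get_state(); print(s["eef_pos"],(w2p("scene",[.4598,-.0541,.1])-[120,90])*3)
print((w2p("scene",[.637,.122,.106])-[120,90])*3,(w2p("scene",[.637,.122,.009])-[120,90])*3)
snap("scene","s5.png",crop=(120,90,370,280),s=3)
```

```text
[0.63941513 0.12573997 0.23951181] [444.80698407 363.53348343]
[174.60585253 169.35321328] [196.28926203 255.06391218]
```

View pics/s5.png

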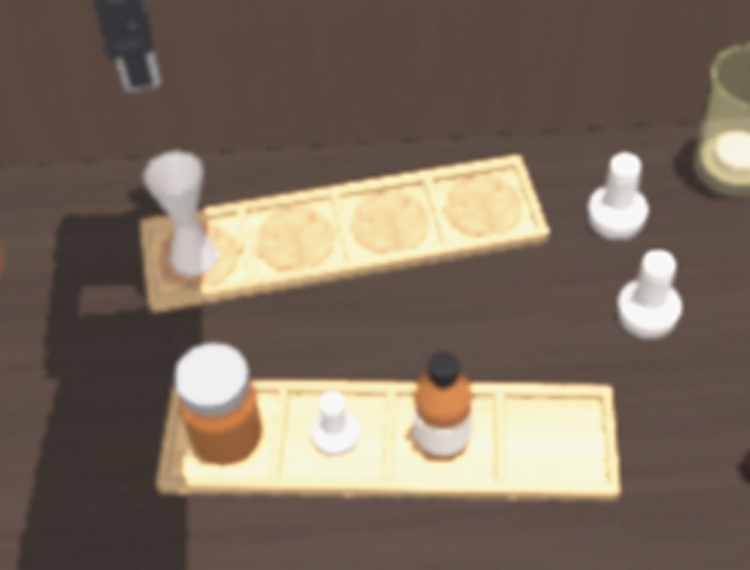

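The bottle stands well in its compartment, its cap at (443,360) against the predicted (445,363). The jigger rim at (174,170) matches the estimate. Now the jigger.

>>> {"op": "play_rows", "data": {
  "targets": [
    {"delta_pos": [-0.0025,-0.0037,0],"delta_rot": [0,0,0],"claw": 80},
    {"delta_pos": [-0.0025,-0.0037,-0.03],"delta_rot": [0,0,0],"claw": 80},
    {"delta_pos": [-0.0025,-0.0037,-0.06],"delta_rot": [0,0,0],"claw": 80},
    {"delta_pos": [-0.0025,-0.0037,-0.09],"delta_rot": [0,0,0],"claw": 80},
    {"delta_pos": [-0.0025,-0.0037,-0.115],"delta_rot": [0,0,0],"claw": 80},
    {"delta_pos": [-0.0025,-0.0037,-0.135],"delta_rot": [0,0,0],"claw": 80},
    {"delta_pos": [-0.0025,-0.0037,-0.151],"delta_rot": [0,0,0],"claw": 80},
    {"delta_pos": [-0.0025,-0.0037,-0.151],"delta_rot": [0,0,0],"claw": 80},
    {"delta_pos": [-0.0025,-0.0037,-0.151],"delta_rot": [0,0,0],"claw": 70},
    {"delta_pos": [-0.0025,-0.0037,-0.151],"delta_rot": [0,0,0],"claw": 60},
    {"delta_pos": [-0.0025,-0.0037,-0.151],"delta_rot": [0,0,0],"claw": 52},
    {"delta_pos": [-0.0025,-0.0037,-0.151],"delta_rot": [0,0,0],"claw": 46},
    {"delta_pos": [-0.0025,-0.0037,-0.151],"delta_rot": [0,0,0],"claw": 42},
    {"delta_pos": [-0.0025,-0.0037,-0.151],"delta_rot": [0,0,0],"claw": 39},
    {"delta_pos": [-0.0025,-0.0037,-0.151],"delta_rot": [0,0,0],"claw": 36},
    {"delta_pos": [-0.0025,-0.0037,-0.151],"delta_rot": [0,0,0],"claw": 30},
    {"delta_pos": [-0.0025,-0.0037,-0.151],"delta_rot": [0,0,0],"claw": 30},
    {"delta_pos": [-0.0025,-0.0037,-0.151],"delta_rot": [0,0,0],"claw": 30}
  ],
  "newtons": 30
}}

```text
time: 20.4
eef_pos: [0.6362, 0.1204, 0.09]
tcp_rot: [0.467, 0.532, -0.463, 0.534]
contact_force: [-0.3, -0.2, 5.6]
opening: 0.462
```

>>> {"op": "play_rows", "data": {
  "targets": [
    {"delta_pos": [0,0,0.01],"delta_rot": [0,0,0],"claw": 30},
    {"delta_pos": [0,0,0.03],"delta_rot": [0,0,0],"claw": 30},
    {"delta_pos": [0,0,0.06],"delta_rot": [0,0,0],"claw": 30},
    {"delta_pos": [0,0,0.09],"delta_rot": [0,0,0],"claw": 30},
    {"delta_pos": [0,0,0.12],"delta_rot": [0,0,0],"claw": 30},
    {"delta_pos": [-0.006,-0.008,0.125],"delta_rot": [0,0,0],"claw": 30},
    {"delta_pos": [-0.018,-0.025,0.125],"delta_rot": [0,0,-0.01],"claw": 30},
    {"delta_pos": [-0.033,-0.045,0.125],"delta_rot": [0,0,-0.02],"claw": 30},
    {"delta_pos": [-0.048,-0.065,0.125],"delta_rot": [0,0,-0.03],"claw": 30},
    {"delta_pos": [-0.063,-0.086,0.125],"delta_rot": [0,0,-0.04],"claw": 30},
    {"delta_pos": [-0.078,-0.106,0.125],"delta_rot": [0,0,-0.05],"claw": 30},
    {"delta_pos": [-0.093,-0.126,0.125],"delta_rot": [0,0,-0.06],"claw": 30},
    {"delta_pos": [-0.108,-0.147,0.125],"delta_rot": [0,0,-0.07],"claw": 30},
    {"delta_pos": [-0.123,-0.167,0.125],"delta_rot": [0,0,-0.0754],"claw": 30},
    {"delta_pos": [-0.138,-0.188,0.125],"delta_rot": [0,0,-0.0754],"claw": 30},
    {"delta_pos": [-0.153,-0.208,0.125],"delta_rot": [0,0,-0.0754],"claw": 30},
    {"delta_pos": [-0.168,-0.228,0.125],"delta_rot": [0,0,-0.0754],"claw": 30},
    {"delta_pos": [-0.179,-0.243,0.125],"delta_rot": [0,0,-0.0754],"claw": 30},
    {"delta_pos": [-0.184,-0.25,0.125],"delta_rot": [0,0,-0.0754],"claw": 30},
    {"delta_pos": [-0.184,-0.25,0.125],"delta_rot": [0,0,-0.0754],"claw": 30}
  ]
}}

```text
time: 22.07
eef_pos: [0.4508, -0.1305, 0.2141]
tcp_rot: [0.527, 0.473, -0.523, 0.475]
contact_force: [-0.0, 0.1, -1.7]
opening: 0.458
```

Run:
```python
from h import *
s=ctrl.get_state(); p=s["eef_pos"]; print(p,s["tcp_rot"],s["opening"],(w2p("scene",p-[0,0,.081])-[120,90])*3)
snap("scene","s6.png",crop=(120,90,370,280),s=3)
```

```text
[ 0.45081872 -0.13046207  0.21408657] [ 0.52656875  0.47275184 -0.52349219  0.4745387 ] 0.45768009573189966 [572.13875058 336.44263185]
```

View pics/s6.png

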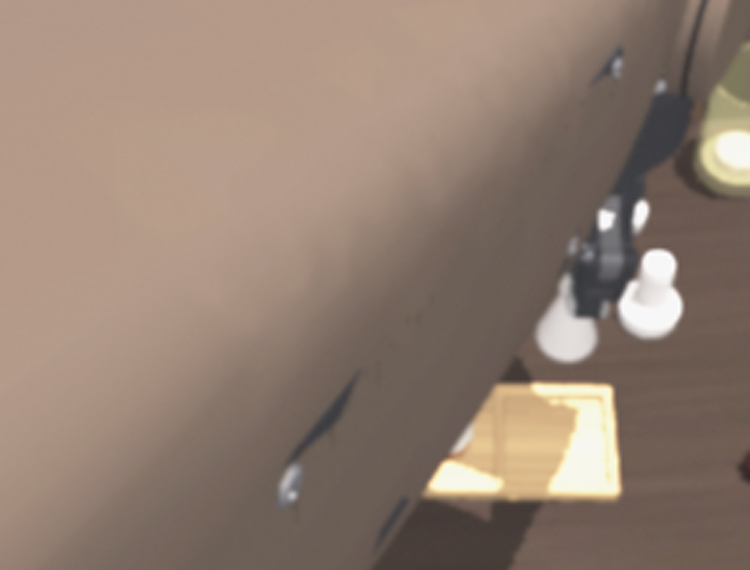

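The jigger is held upright, its base at (567,335) against the predicted (572,336), which is about 2–3 mm off. Lowering it.

>>> {"op": "play_rows", "data": {
  "targets": [
    {"delta_pos": [0.001,0,-0.025],"delta_rot": [0,0,0],"claw": 30},
    {"delta_pos": [0.001,0,-0.05],"delta_rot": [0,0,0],"claw": 30},
    {"delta_pos": [0.001,0,-0.075],"delta_rot": [0,0,0],"claw": 30},
    {"delta_pos": [0.001,0,-0.095],"delta_rot": [0,0,0],"claw": 30},
    {"delta_pos": [0.001,0,-0.109],"delta_rot": [0,0,0],"claw": 30},
    {"delta_pos": [0.001,0,-0.118],"delta_rot": [0,0,0],"claw": 30},
    {"delta_pos": [0.001,0,-0.124],"delta_rot": [0,0,0],"claw": 30},
    {"delta_pos": [0.001,0,-0.126],"delta_rot": [0,0,0],"claw": 30},
    {"delta_pos": [0.001,0,-0.1265],"delta_rot": [0,0,0],"claw": 30},
    {"delta_pos": [0.001,0,-0.1265],"delta_rot": [0,0,0],"claw": 30},
    {"delta_pos": [0.001,0,-0.1265],"delta_rot": [0,0,0],"claw": 30},
    {"delta_pos": [0.001,0,-0.1265],"delta_rot": [0,0,0],"claw": 30}
  ]
}}

```text
time: 23.12
eef_pos: [0.4532, -0.1301, 0.0888]
tcp_rot: [0.527, 0.472, -0.523, 0.475]
contact_force: [-0.2, 0.1, -1.6]
opening: 0.458
```

>>> {"op": "play_rows", "data": {
  "targets": [
    {"delta_pos": [-0.001,0,-0.0012],"delta_rot": [0,0,0],"claw": 30},
    {"delta_pos": [-0.001,0,-0.0015],"delta_rot": [0,0,0],"claw": 30},
    {"delta_pos": [-0.001,0,-0.0015],"delta_rot": [0,0,0],"claw": 41},
    {"delta_pos": [-0.001,0,-0.0015],"delta_rot": [0,0,0],"claw": 48},
    {"delta_pos": [-0.001,0,-0.0015],"delta_rot": [0,0,0],"claw": 60},
    {"delta_pos": [-0.001,0,-0.0015],"delta_rot": [0,0,0],"claw": 75},
    {"delta_pos": [-0.001,0,-0.0015],"delta_rot": [0,0,0],"claw": 80},
    {"delta_pos": [-0.001,0,-0.0015],"delta_rot": [0,0,0],"claw": 80},
    {"delta_pos": [-0.001,0,0.02],"delta_rot": [0,0,0],"claw": 80},
    {"delta_pos": [-0.001,0,0.05],"delta_rot": [0,0,0],"claw": 80},
    {"delta_pos": [-0.001,0,0.09],"delta_rot": [0,0,0],"claw": 80},
    {"delta_pos": [-0.001,0,0.13],"delta_rot": [0,0,0],"claw": 80},
    {"delta_pos": [0,0,0.16],"delta_rot": [0,0,0],"claw": 80},
    {"delta_pos": [0.03,0.03,0.16],"delta_rot": [0,0,0],"claw": 80},
    {"delta_pos": [0.06,0.06,0.16],"delta_rot": [0,0,0],"claw": 80},
    {"delta_pos": [0.09,0.09,0.16],"delta_rot": [0,0,0],"claw": 80},
    {"delta_pos": [0.12,0.12,0.16],"delta_rot": [0,0,0],"claw": 80},
    {"delta_pos": [0.15,0.15,0.16],"delta_rot": [0,0,0],"claw": 80},
    {"delta_pos": [0.18,0.18,0.16],"delta_rot": [0,0,0],"claw": 80},
    {"delta_pos": [0.19,0.21,0.16],"delta_rot": [0,0,0],"claw": 80}
  ]
}}

```text
time: 24.78
eef_pos: [0.6456, 0.0811, 0.2484]
tcp_rot: [0.527, 0.472, -0.523, 0.476]
contact_force: [1.0, -1.4, 0.0]
opening: 0.938
```

>>> {"op": "play_rows", "data": {
  "targets": [
    {"delta_pos": [0,0.03,0],"delta_rot": [0,0,0],"claw": 80},
    {"delta_pos": [0,0.06,0],"delta_rot": [0,0,0],"claw": 80},
    {"delta_pos": [-0.01,0.09,0],"delta_rot": [0,0,0],"claw": 80},
    {"delta_pos": [-0.02,0.12,0.02],"delta_rot": [0,0,0],"claw": 80},
    {"delta_pos": [-0.03,0.15,0.02],"delta_rot": [0,0,0],"claw": 80},
    {"delta_pos": [-0.04,0.17,0.02],"delta_rot": [0,0,0],"claw": 80},
    {"delta_pos": [-0.04,0.17,0.02],"delta_rot": [0,0,0],"claw": 80},
    {"delta_pos": [-0.04,0.17,0.02],"delta_rot": [0,0,0],"claw": 80},
    {"delta_pos": [-0.04,0.17,0.02],"delta_rot": [0,0,0],"claw": 80}
  ]
}}

```text
time: 25.53
eef_pos: [0.6058, 0.2506, 0.268]
tcp_rot: [0.527, 0.472, -0.523, 0.476]
contact_force: [0.6, -0.9, 0.0]
opening: 0.935
```

Run:
```python
from h import *
s=ctrl.get_state(); print(s["time"],s["eef_pos"],s["contact_force"])
for n,p in dict(jar=[.4753,.0971,.086],stop=[.4675,.0215,.054],bot=[.4598,-.0541,.1],jig=[.452,-.1297,.103],jigbase=[.452,-.1297,.006]).items():
    print(n,(w2p("scene",p)-[160,190])*4, (w2p("top",p)-[138,180])*3.8)
a=ctrl.read_camera("scene")[190:280,160:350]; a=cv2.resize(a,None,fx=4,fy=4,interpolation=cv2.INTER_CUBIC)
cv2.imwrite("pics/s7.png",a)
snap("top","t7.png",crop=(138,180,328,280),s=3.8)
```

```text
25.5333 [0.60575319 0.25058588 0.26796853] [ 0.56737446 -0.93466018  0.04270196]
jar [117.57101354  96.71530259] [110.56384351 163.00055965]
stop [279.447182   134.19698342] [268.30812112 185.05797234]
bot [433.07597876  84.71131124] [419.73685392 203.0528798 ]
jig [594.99454286  83.3651562 ] [576.38714326 223.61552086]
jigbase [578.6217251  187.42634349] [554.83598023 224.38578382]
```

View pics/s7.png

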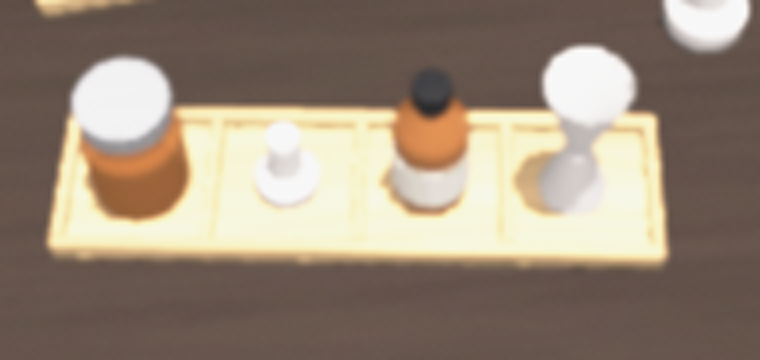

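View pics/t7.png

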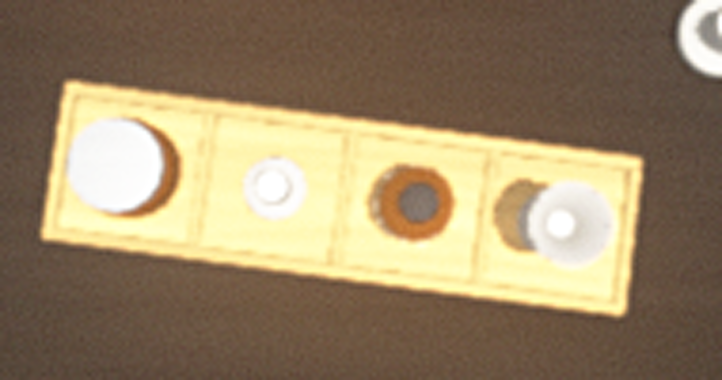

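All four stand upright near their compartment centres. In the top crop the jar lid is at (116,167), the stopper tip at (271,185), the bottle cap at (417,202) and the jigger rim at (570,225), all within about 3 mm of prediction. The arm is clear, so I'm handing in.

```bash
python3 -c "
from plant import ctrl
print(ctrl.sign_off())"
```

```text
the job is handed in; nothing more can be done
None
```

The four things are now in the empty caddy in reverse order and the job is handed in. From the left they stand jar, stopper, bottle, jigger; before, it was jigger, bottle, stopper, jar. It took about 25.5 s of the 128 s allowed, and nothing tipped over.

The stopper I moved is the one from the cork disc, whose head measured about 33 mm. The two loose ones on the table measured about 44 mm and were left alone.

- **Position:** in the last top and scene pictures all four stand upright, each within about 3 mm of its compartment's centre (21 mm allowed).
- **Release:** the gripper is open and clear of everything. The force reading was about 1 N, in line with what it showed in free motion.
- **Not measured:** I judged the height on the caddy floor and the lean by eye from the pictures. The jigger's base looked 2–3 mm off to the left while it was carried, and it ended within tolerance.

No check failed or disagreed.

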